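Finish the alternator kit tray to its drawn layout

TASK

Finish the kit tray to match the layout drawn on its sheet. Push the row of four relays along as one block, without lifting them and without the row breaking up or buckling, into the lane until it is fully home against the end stop and each relay covers its drawn square; and set the pulley flat inside its own drawn circle. The bearing is already in its place: leave it there.

Things in the scene. Friction and masses are not known exactly. Their poses are not given: they have to be found in the camera images.
- tray: fixed dark blue-grey steel kit tray, 280 (x) x 420 (y) mm, rim 20 mm high, 3 mm thick, a wire handle outside each short end; origin at the centre of its underside; top of the layout sheet on its floor at z = 3 mm. Tray x points away from the robot, y to its left; place and yaw (within 0.2 rad) vary. The relay lane runs along y at tray x = +85 mm; the nearer part of the floor is flat
- lane_mouth (a point): middle of the relay lane's open mouth, on the sheet, at tray (85, -36) mm; the mouth is 47.5 mm wide and narrows over 26 mm (to tray y = -62) to the lane's 31.5 mm, between two fixed aluminium guide strips 6 mm high. Relays enter towards tray -y
- lane_stop (a point): middle of the foot of the lane's end stop, on the sheet, at tray (85, -175) mm; the fixed stop is 12 mm high and faces tray +y
- relay_1: black cube relay, 28 x 28 mm, 26 mm tall plus thin brass blades up to 37 mm (not solid), 40 g; origin at the centre of its underside, 3 mm above the counter. First of four in a row, next to the lane's mouth: its centre starts 34 to 64 mm outside it
- relay_2: black cube relay, 28 x 28 mm, 26 mm tall plus thin brass blades up to 37 mm (not solid), 40 g; origin at the centre of its underside, 3 mm above the counter. Second of the row. The four start in line, 0.4 mm apart, pitch 28.4 mm along their own y, in front of the lane: within 4 mm sideways (first relay) and 0.08 rad of its line
- relay_3: black cube relay, 28 x 28 mm, 26 mm tall plus thin brass blades up to 37 mm (not solid), 40 g; origin at the centre of its underside, 3 mm above the counter. Third of the row
- relay_4: black cube relay, 28 x 28 mm, 26 mm tall plus thin brass blades up to 37 mm (not solid), 40 g; origin at the centre of its underside, 3 mm above the counter. Last of the row, farthest from the lane: the one to push on. At least 70 mm of clear floor lies behind it, up to the tray's rim
- pulley: silver alternator pulley lying flat, a solid disc for contact, 62 mm across, 30 mm tall, about 0.5 kg; origin at the centre of its underside; starts near the middle of the tray's near half, between the two drawn circles
- pulley_outline: the pulley's drawn place on the sheet: a circle 72 mm across with four tick marks, a tinted 62 mm disc and one small bore circle in it; ink only. Origin at its centre. Drawn near one end of the tray's near half, the bearing's circle near the other end; which end varies
- bearing: grey ball bearing, 52 mm across, 15 mm tall, already lying in its own drawn circle; loose; origin at the centre of its underside
- bearing_outline: the bearing's drawn place: a circle 60 mm across with tick marks and concentric circles in it; ink only; origin at its centre, on the sheet
- relay_home_1 (a point): centre of drawn relay square 1 in the lane, on the sheet; square 1 lies against the end stop, 4 nearest the mouth; relay 1 belongs here
- relay_home_2 (a point): centre of drawn relay square 2 in the lane, on the sheet; square 1 lies against the end stop, 4 nearest the mouth; relay 2 belongs here
- relay_home_3 (a point): centre of drawn relay square 3 in the lane, on the sheet; square 1 lies against the end stop, 4 nearest the mouth; relay 3 belongs here
- relay_home_4 (a point): centre of drawn relay square 4 in the lane, on the sheet; square 1 lies against the end stop, 4 nearest the mouth; relay 4 belongs here

How it is judged:
By the outcome, as a careful person would: the job done as asked, in the order asked, and still so for the second after the job is handed in, with the robot touching nothing.
It also fails if it takes over 51 s, if anything falls off the work surface, if the arm or the gripper's body presses on something with over 40 N, if the wrist force passes 120 N, or if a joint passes its speed limit or range.

ROBOT

A 6-joint arm with a two-finger parallel gripper is mounted at the origin on a cart in front of the work surface, level with it; the furniture and walls round the work are solid. World frame = base frame: x ahead of the robot, y to its left, z up, the work surface at z = 0. Lengths are in m, angles in rad, forces in N, time in s.
With the tool pointing down it reaches from about 0.3 to 0.875 m from the base axis. Payload 6.4 kg.
Tool frame: the origin (TCP) lies at the very end of the fingers, on their centre line; the grasp point (between the pads) lies 19 mm behind it; z points along the fingers, y is the line along which they close (so a half turn about z gives the same grasp; the last joint's range is limited). The gripper opens to 85 mm and grips with 20 to 120 N. Pads are 22 mm wide; open, the fingers measure 114 mm over their backs; the gripper's body (76 mm by 85 mm) begins 54 mm behind the grasp point. The pads swing forward as they close: fully open they stand 13 mm farther back than shut.
Start: joints at [1.006, 0.181, 1.607, -0, 1.354, -0.206], TCP at [0.202, 0.538, 0.231] pointing down, gripper open.
Joint ranges: [-2.99, 2.99], [-0.89, 2.07], [0.3, 2.58], [-1.14, 4.28], [0, 2.63], [-3.12, 3.12]. Speed limits (rad/s): [2.57, 2.57, 3.01, 3.14, 3.14, 3.14].

INTERFACE

Orientations are given as a unit quaternion [w, x, y, z].
In Python, from bench import ctrl gives the robot as it stands.
- The arm moves only by the shell command python3 jog.py 'ROWS'. ROWS is a JSON list of rows, 1 to 10 of them, each of 7 numbers: dx, dy, dz in m, then a rotation vector rx, ry, rz in rad, then the opening from 0.0 (shut) to 1.0 (fully open); each row is the pose to reach, as a shift and turn from the pose commanded when the command began, along the tool's axes at that moment; what a row does not reach only later rows make up. A row lasts 1/8 s, in which the tool goes at most 0.0625 m and 0.188 rad, less where a joint would pass 70% of its speed; a pose out of reach is approached as far as the arm can. The fingers move at their own pace and stop on an object; the grip force is fixed at half the most. Time passes only in rows, so rows that do not move let the fingers close. It prints the time, the measured TCP pose, the force, the opening and the grip force at its end.
- ctrl.get_obs(): the state, without advancing time (a new reading comes with each control period).
- ctrl.camera(name): name is "side" or "top"; returns the picture (400x640x3 uint8, blue, green, red); there is no depth.
- ctrl.camera_params(name): a dict with "fovy" (degrees; the focal length in pixels is half the picture's height over the tangent of half this angle, whatever the lens; pixels are square), "cx", "cy" (the principal point, pixels), "view" (4x4, takes a point from world to camera coordinates). Camera axes: x right, y up, looking along -z (the intrinsics and any distortion apply to the point x, -y, -z); pixel columns grow to the right and rows downward; lengths in m; the calibration is good to about 2 mm. A picture is of the moment at which its call begins. camera_params takes no time and is no camera call.
- ctrl.hand_in(): hands the job in; it is judged then, once.
The state is a dict: "time_s": time; "q": joint angles; "dq": joint speeds; "joint_efforts": joint torques, N m; "eef_pos": TCP position; "eef_rot": TCP orientation; "wrist_force": force on the tool from outside, world axes, zero at the start; "torque": the same for the moment, N m; "opening": opening from 0.0 (shut) to 1.0 (fully open); "grasp_force": force on a finger pad.
Only numpy, scipy, OpenCV 4.12 (cv2) and the standard library are available. Lean on these libraries where they do the work, as an engineer would, in place of code of your own. Each camera call takes 0.05 s, during which the arm holds its last target. There are 200 camera calls.

## Working session

There is one attempt and no reset: what is moved stays moved. The work goes in short steps, Python scripts to look and compute and a shell command to move; the robot and the scene stay as the last step left them, time stands still between calls to the robot, and variables do not carry over. Pictures are saved under pics/ and viewed, at most 10 in all, crops included, and the job is handed in when it is done.

```bash
ls; mkdir -p pics; python3 - <<'E'
from bench import ctrl
import cv2
for n in("top","side"):
    cv2.imwrite(f"pics/{n}0.png",ctrl.camera(n)); print(ctrl.camera_params(n))
o=ctrl.get_obs(); print(o)
E
```

```text
bench.py
jog.py
pics
{'fovy': 51.0751514906563, 'cx': 319.98247349054077, 'cy': 193.42183748379318, 'view': array([[-0.01002758, -0.99912238, -0.0406683 ,  0.03107512],
       [ 0.9871478 , -0.01637806,  0.15896846, -0.57512378],
       [-0.15949501, -0.03855155,  0.9864457 , -0.8046341 ],
       [ 0.        ,  0.        ,  0.        ,  1.        ]])}
{'fovy': 44.38481752198267, 'cx': 322.4304866542345, 'cy': 197.1997601247044, 'view': array([[ 0.98068713, -0.19476214,  0.01790148, -0.56471121],
       [ 0.09281786,  0.54401629,  0.83392513, -0.08441083],
       [-0.17215574, -0.81615806,  0.55158718, -0.916374  ],
       [ 0.        ,  0.        ,  0.        ,  1.        ]])}
{'time_s': 0.1, 'q': array([ 1.00568957e+00,  1.81480789e-01,  1.60792938e+00,  1.61579529e-05,
        1.35381571e+00, -2.06258788e-01]), 'dq': array([-7.52619579e-04, -8.61543251e-04, -7.21315625e-04,  5.90144569e-04,
        9.97248079e-05, -5.42245020e-04]), 'joint_efforts': array([-7.11073585e-05, -4.45874619e+01, -3.52241921e+01, -2.38633547e-04,
        4.09507789e-03, -1.10742980e-05]), 'eef_pos': array([0.20161408, 0.53794816, 0.23045603]), 'eef_rot': array([-3.14511287e-04,  1.78464494e-01,  9.83946013e-01, -7.53657316e-04]), 'wrist_force': array([0.26846566, 0.17752697, 0.06793787]), 'torque': array([-0.00792836, -0.04226263, -0.0331384 ]), 'grasp_force': 0.0, 'opening': 0.995717448093703}
```

View pics/top0.png

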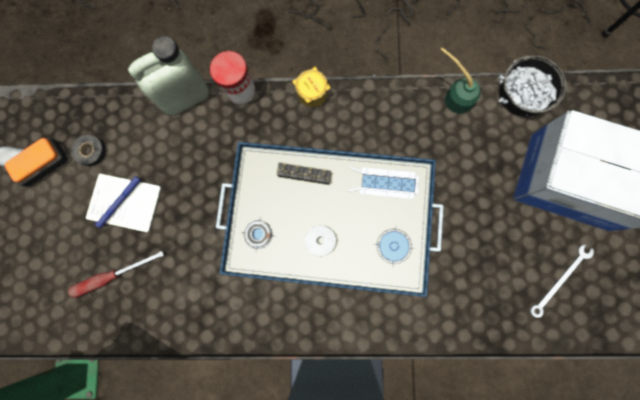

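View pics/side0.png

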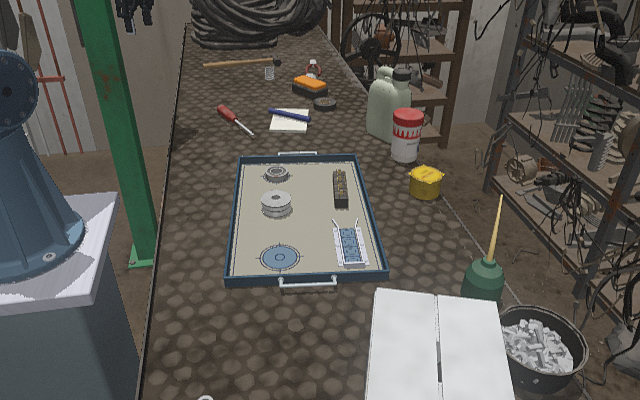

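```bash
cat > h.py <<'E'
from bench import ctrl
import numpy as np, cv2
def P(n):
    p=ctrl.camera_params(n); return p, 200/np.tan(np.radians(p['fovy']/2))
def ray(n,u,v,z):
    p,f=P(n); V=p['view']; R=V[:3,:3]; c=-R.T@V[:3,3]
    d=R.T@np.array([(u-p['cx'])/f,-(v-p['cy'])/f,-1]); return (c+d*(z-c[2])/d[2])[:2]
def proj(n,X):
    p,f=P(n); V=p['view']; x=V[:3,:3]@np.array(X)+V[:3,3]
    return np.array([p['cx']+f*x[0]/-x[2],p['cy']-f*x[1]/-x[2]])
def blobs(m,amin):
    k,l,s,c=cv2.connectedComponentsWithStats(m.astype(np.uint8))
    return [(s[i],c[i],l==i) for i in range(1,k) if s[i][4]>=amin]
E
python3 - <<'E'
from h import *
np.set_printoptions(precision=4,suppress=True)
for n in("top","side"):
    im=cv2.imread(f"pics/{n}0.png"); hsv=cv2.cvtColor(im,cv2.COLOR_BGR2HSV)
    x0,x1,y0,y1=(210,450,135,300) if n=="top" else (215,400,145,295)
    roi=np.zeros(im.shape[:2],bool); roi[y0:y1,x0:x1]=1
    h,s,v=cv2.split(hsv.astype(int))
    b=roi&(h>95)&(h<125)&(s>60)
    for name,m,z in(("lightblue",b&(v>130),.003),("darkblue",b&(v<=130),.02),("dark",roi&(v<95)&(s<110),.003)):
        for st,c,mm in blobs(m,25): 
            r=cv2.minAreaRect(np.argwhere(mm)[:,::-1].astype(np.float32))
            print(n,name,st,c,"ctr",ray(n,*c,z),"box",ray(n,*r[0],z),r[1:])
            if name=="darkblue" and st[4]>300:
                q=cv2.boxPoints(cv2.minAreaRect(np.argwhere(mm)[:,::-1].astype(np.float32)))
                w=np.array([ray(n,*a,.02) for a in q]);print(w,np.linalg.norm(w-np.roll(w,1,0),axis=1))
    cr=im[y0:y1,x0:x1]; cv2.imwrite(f"pics/{n}0c.png",cv2.resize(cr,None,fx=3.2,fy=3.2,interpolation=cv2.INTER_CUBIC))
E
```

```text
top lightblue [363 176  52  15 570] [388.593  182.8807] ctr [ 0.6029 -0.1216] box [ 0.6031 -0.1213] ((51.24447250366211, 11.39836311340332), 5.5275397300720215)
top lightblue [253 229   8  10  60] [256.6833 233.3333] ctr [0.4991 0.1603] box [0.4987 0.1607] ((9.0, 7.0), 90.0)
top lightblue [384 232  24  18  75] [399.3733 238.12  ] ctr [ 0.4853 -0.1397] box [ 0.4852 -0.1368] ((26.419395446777344, 10.046812057495117), 29.744882583618164)
top lightblue [388 240  14  12 117] [393.9744 245.6239] ctr [ 0.4699 -0.1279] box [ 0.4701 -0.1274] ((12.203404426574707, 11.648704528808594), 56.3099365234375)
top darkblue [ 220  142  216  155 2381] [329.7341 211.7157] ctr [0.5409 0.0045] box [0.5297 0.0041] ((208.2715606689453, 137.2891387939453), 6.072457313537598)
[[ 0.4149  0.2333]
 [ 0.7047  0.2099]
 [ 0.647  -0.2303]
 [ 0.368  -0.1861]] [0.422  0.2908 0.444  0.2826]
top dark [ 210  135  240  107 4677] [343.9959 156.4535] ctr [ 0.6628 -0.0277] box [0.594  0.0046] ((106.0, 239.0), 90.0)
top dark [223 145  23 127 210] [232.319  207.7333] ctr [0.5546 0.2137] box [0.5548 0.2137] ((4.438774108886719, 
[... 1637 characters left out ...]
  145  185  150 8722] [314.1747 218.4318] ctr [ 0.5542 -0.0229] box [ 0.5393 -0.0241] ((149.0, 184.0), 90.0)
side dark [272 173  18   9  42] [283.119  176.9524] ctr [0.5133 0.1483] box [0.508  0.1443] ((6.699228763580322, 16.94131851196289), 75.0685806274414)
side dark [333 173  15  36 200] [339.61 198.93] ctr [0.6209 0.0378] box [0.629  0.0704] ((35.85374069213867, 13.569876670837402), 86.18592071533203)
side dark [266 174   8   9  27] [268.4074 178.1481] ctr [0.4796 0.1486] box [0.4797 0.1471] ((9.899494171142578, 4.242640495300293), 45.0)
side dark [337 176  10  18  52] [342.7308 185.25  ] ctr [0.6402 0.0906] box [0.6379 0.0926] ((17.020719528198242, 8.510359764099121), 84.80557250976562)
```

View pics/top0c.png

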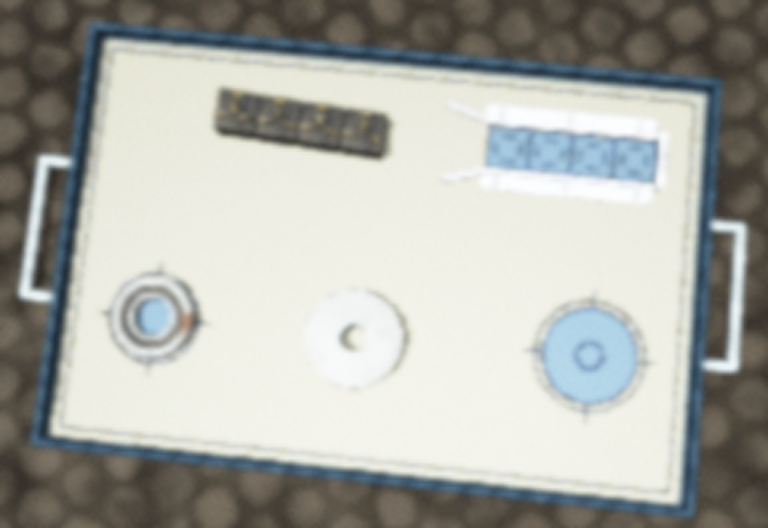

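View pics/side0c.png

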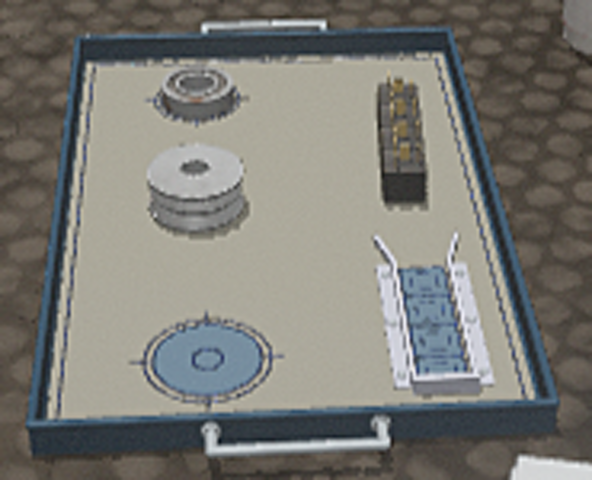

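```bash
python3 - <<'E'
from h import *
from scipy.optimize import least_squares as LS
np.set_printoptions(precision=4,suppress=True)
t=lambda u,v:(210+u/3.2-.35,135+v/3.2-.35)
s=lambda u,v:(215+u/3.2-.35,145+v/3.2-.35)
# tray model points (mm) : camera, px
C=[("top",t(93,21),(.14,.21,.02)),("top",t(722,80),(.14,-.21,.02)),("top",t(692,514),(-.14,-.21,.02)),("top",t(34,442),(-.14,.21,.02)),
("side",s(76,33),(-.14,.21,.02)),("side",s(455,28),(.14,.21,.02)),("side",s(557,403),(.14,-.21,.02)),("side",s(28,423),(-.14,-.21,.02))]
im={n:cv2.imread(f"pics/{n}0.png") for n in("top","side")}
W=lambda p,a:(p[0]+a[0]*np.cos(p[2])-a[1]*np.sin(p[2]),p[1]+a[0]*np.sin(p[2])+a[1]*np.cos(p[2]),a[2])
for names in(("top",),("side",),("top","side")):
    D=[c for c in C if c[0] in names]
    f=lambda p:np.concatenate([proj(n,W(p,a))-u for n,u,a in D])
    r=LS(f,[.53,0,-.1]); print(names,r.x,r.fun)
p=r.x
print("lane mid",W(p,(.085,-.119,.003)),"stop",W(p,(.085,-.175,.003)),"mouth",W(p,(.085,-.036,.003)))
# row: top-face corners / bottom edge
print("row top-face (z=29) corners top cam")
for q in((220,88),(389,113),(385,158),(215,131)): print(ray("top",*t(*q),.029 if q[1]<120 else .029))
print("side: bottom z3 front corners",[ray("side",*s(*q),.003) for q in((384,202),(424,204))])
print("side: top z29 corners",[ray("side",*s(*q),.029) for q in((382,175),(427,177),(377,88),(413,88))])
print("lane squares side",[ray("side",*s(*q),.003) for q in((402,267),(446,267),(466,374),(416,374))])
print("squares top",[ray("top",*t(*q),.003) for q in((488,125),(658,141),(656,182),(485,165))])
print("outline top",ray("top",*t(590,355),.003),"side",ray("side",*s(208,359),.003))
print("pulley top(z=33)",ray("top",*t(356,338),.033),"side",ray("side",*s(196,171),.033))
print("bearing top",ray("top",*t(154,316),.018),"side",ray("side",*s(199,88),.018))
E
```

```text
('top',) [ 0.5331  0.0065 -0.1164] [ 0.0195  0.1293 -0.2099 -0.0658  0.237   0.1794 -0.0572 -0.2439]
('side',) [ 0.5342  0.0086 -0.1196] [ 1.0577  0.9157 -0.8572  0.0477 -0.0791 -0.2206 -0.0823 -0.0671]
('top', 'side') [ 0.5336  0.0072 -0.1177] [-0.1722 -0.1733 -0.4516 -0.1268 -0.2005  0.0879 -0.4295 -0.6002  0.6543
  1.2859 -1.1306  0.3033  0.0378  0.2777 -0.2036  0.6714]
lane mid (np.float64(0.6040207567657623), np.float64(-0.1209813559637948), 0.003) stop (np.float64(0.5974457552805975), np.float64(-0.17659402857957618), 0.003) mouth (np.float64(0.6137658482527029), np.float64(-0.038555430479690234), 0.003)
row top-face (z=29) corners top cam
[0.6466 0.1113]
[0.6277 0.0001]
[0.5978 0.0031]
[0.6178 0.1144]
side: bottom z3 front corners [array([0.6032, 0.007 ]), array([0.6285, 0.0004])]
side: top z29 corners [array([0.5996, 0.0004]), array([ 0.6275, -0.0067]), array([0.6196, 0.1078]), array([0.6444, 0.1037])]
lane squares side [array([ 0.599 , -0.0635]), array([ 0.6258, -0.0682]), array([ 0.6122, -0.167 ]), array([ 0.5844, -0.1621])]
squares top [array([ 0.6239, -0.0659]), array([ 0.6109, -0.1784]), array([ 0.5833, -0.1759]), array([ 0.5967, -0.0632])]
outline top [ 0.47   -0.1281] side [ 0.4709 -0.1289]
pulley top(z=33) [0.4813 0.0231] side [0.4825 0.0189]
bearing top [0.4979 0.1551] side [0.4992 0.1469]
```

```bash
cat >> h.py <<'E'
from scipy.spatial.transform import Rotation as Ro
T=(.5333,.0068,-.1168)
def tw(a,b):
    c,s=np.cos(T[2]),np.sin(T[2]); return np.array([T[0]+a*c-b*s,T[1]+a*s+b*c])
def tt(x,y):
    c,s=np.cos(T[2]),np.sin(T[2]); d=np.array([x-T[0],y-T[1]]); return np.array([c*d[0]+s*d[1],-s*d[0]+c*d[1]])
def goal(x,y,z,yaw):
    "shift/turn in tool axes to a tool-down pose, tool y at world angle yaw"
    o=ctrl.get_obs(); w=o['eef_rot']; R=Ro.from_quat([*w[1:],w[0]])
    G=Ro.from_matrix(np.array([[-np.sin(yaw)*-1*-1*-1,np.cos(yaw),0],[-np.cos(yaw),np.sin(yaw),0],[0,0,-1]]))
    print(np.round(np.r_[R.inv().apply(np.array([x,y,z])-o['eef_pos']),(R.inv()*G).as_rotvec()],4).tolist())
E
sed -i 's/-np.sin(yaw)\*-1\*-1\*-1/np.sin(yaw)/' h.py
python3 - <<'E'
from h import *
for p in((.6149,.0152),(.6295,.0992)): print(tt(*p))
p=tw(.084,.140); print(p); goal(*p,.10,T[2]); goal(*p,.013,T[2])
E
```

```text
[0.08006514 0.01785199]
[0.08477676 0.10298107]
[0.63304252 0.13605722]Traceback (most recent call last):
  File "<stdin>", line 3, in <module>
  File "h.py", line 23, in goal
    G=Ro.from_matrix(np.array([[np.sin(yaw),np.cos(yaw),0],[-np.cos(yaw),np.sin(yaw),0],[0,0,-1]]))
  File "scipy/spatial/transform/_rotation.pyx", line 1143, in scipy.spatial.transform._rotation.Rotation.from_matrix
ValueError: Non-positive determinant (left-handed or null coordinate frame) in rotation matrix 0: [[-0.11653461  0.99318663  0.        ]
 [-0.99318663 -0.11653461  0.        ]
 [ 0.          0.         -1.        ]].
```

```bash
sed -i 's/\[\[np.sin(yaw),np.cos(yaw),0\],\[-np.cos(yaw)/[[-np.sin(yaw),np.cos(yaw),0],[np.cos(yaw)/' h.py
python3 - <<'E'
from h import *
p=tw(.084,.140); goal(*p,.10,T[2]); goal(*p,.013,T[2])
E
```

```text
[-0.5451, -0.2246, 0.1306, -0.0016, 0.0008, 1.3287]
[-0.5452, -0.2244, 0.2176, -0.0016, 0.0008, 1.3287]
```

```bash
python3 jog.py '[[-0.545,-0.225,0.1,0,0,1.329,0],[-0.545,-0.225,0.1,0,0,1.329,0],[-0.545,-0.225,0.1,0,0,1.329,0],[-0.545,-0.225,0.1,0,0,1.329,0],[-0.545,-0.225,0.1,0,0,1.329,0],[-0.545,-0.225,0.1,0,0,1.329,0],[-0.545,-0.225,0.1,0,0,1.329,0],[-0.545,-0.225,0.1,0,0,1.329,0],[-0.545,-0.225,0.13,0,0,1.329,0],[-0.545,-0.225,0.13,0,0,1.329,0]]'
python3 - <<'E'
from h import *
goal(*tw(.084,.140),.013,T[2])
E
```

```text
time_s: 1.35
eef_pos: [0.6342, 0.1341, 0.0996]
eef_rot: [-0.0, 0.748, 0.664, -0.001]
wrist_force: [0.2, 0.3, 0.7]
opening: -0.003
grasp_force: 0.0
[0.0019, -0.0012, 0.0866, -0.0012, 0.0003, -0.0019]
```

```bash
python3 jog.py '[[0.002,0,0.06,0,0,0,0],[0.002,0,0.0866,0,0,0,0],[0.002,0,0.0866,0,0,0,0],[0.002,0,0.0866,0,0,0,0]]'
python3 - <<'E'
from h import *
o=ctrl.get_obs(); print(tt(*o['eef_pos'][:2])); goal(*tw(.084,.140),.013,T[2])
for n in("top","side"): cv2.imwrite(f"pics/{n}1.png",ctrl.camera(n))
a=cv2.imread("pics/top1.png")[135:300,210:450]; b=cv2.imread("pics/side1.png")[135:300,215:400]
f=lambda i:cv2.resize(i,None,fx=1.8,fy=1.8,interpolation=cv2.INTER_CUBIC)
cv2.imwrite("pics/c1.png",np.hstack([f(a),f(b)]))
E
```

```text
time_s: 1.85
eef_pos: [0.6344, 0.1385, 0.016]
eef_rot: [0.001, 0.747, 0.665, 0.001]
wrist_force: [-0.1, 0.3, 0.3]
opening: -0.0
grasp_force: 0.0
[0.08501423 0.14259235]
[-0.0026, -0.001, 0.003, 0.0017, -0.0003, -0.0]
```

View pics/c1.png

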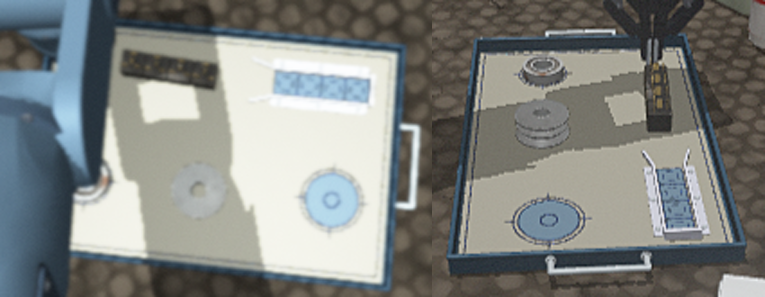

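```bash
python3 jog.py '[[-0.004,-0.001,0,0,0,0,0.12],[-0.008,-0.001,0,0,0,0,0.12],[-0.012,-0.001,0,0,0,0,0.12],[-0.016,-0.001,0,0,0,0,0.12],[-0.02,-0.001,0,0,0,0,0.12],[-0.024,-0.001,0,0,0,0,0.12],[-0.028,-0.001,0,0,0,0,0.12],[-0.032,-0.001,0,0,0,0,0.12],[-0.036,-0.001,0,0,0,0,0.12],[-0.04,-0.001,0,0,0,0,0.12]]'
python3 - <<'E'
from h import *
o=ctrl.get_obs(); print(tt(*o['eef_pos'][:2]),o['eef_pos'][2]); goal(*tw(.084,.100),.013,T[2])
for n in("top","side"): cv2.imwrite(f"pics/{n}2.png",ctrl.camera(n))
a=cv2.imread("pics/top2.png")[145:215,260:440]; b=cv2.imread("pics/side2.png")[145:275,310:400]
f=lambda i:cv2.resize(i,None,fx=3.5,fy=3.5,interpolation=cv2.INTER_CUBIC)
b=cv2.resize(b,None,fx=4.4,fy=4.4,interpolation=cv2.INTER_CUBIC)[:570]
a=f(a)[:, :400]; z=np.zeros((b.shape[0],a.shape[1]+b.shape[1],3),np.uint8); z[:a.shape[0],:a.shape[1]]=a; z[:,a.shape[1]:]=b
cv2.imwrite("pics/c2.png",z)
E
```

```text
time_s: 3.2
eef_pos: [0.6278, 0.0985, 0.0147]
eef_rot: [0.0, 0.747, 0.665, 0.0]
wrist_force: [0.7, 2.5, 1.4]
opening: 0.125
grasp_force: 1.2
[0.08315068 0.1020747 ] 0.014713118828233118
[-0.0021, 0.0008, 0.0017, 0.0001, -0.0, -0.0002]
```

View pics/c2.png

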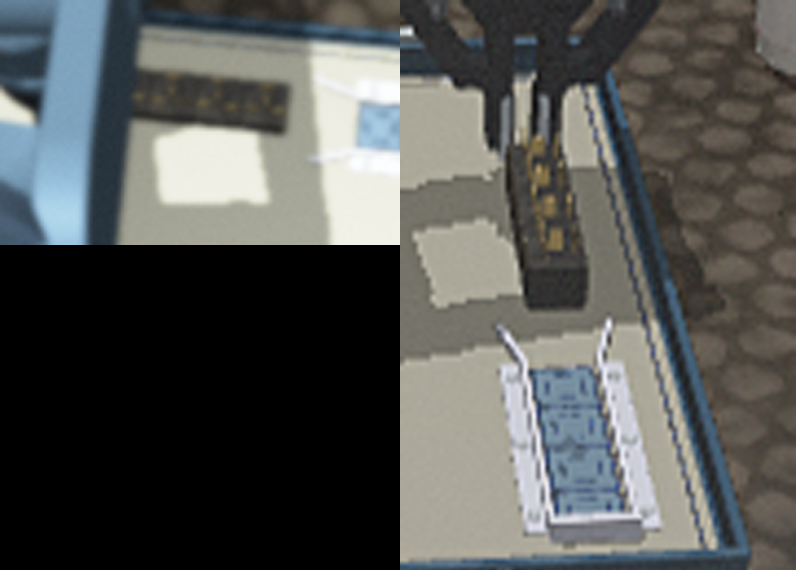

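```bash
python3 - <<'E'
from h import *
np.set_printoptions(precision=4,suppress=True)
s=lambda u,v:(310+(u-400)/4.4-.4,145+v/4.4-.4)
t=lambda u,v:(260+u/3.5-.36,145+v/3.5-.36)
for a in((524,303),(587,303)): print("front bot",tt(*ray("side",*s(*a),.004)))
for a in((523,268),(587,268),(509,145)): print("front top",tt(*ray("side",*s(*a),.029)))
for a in((290,84),(283,132),(135,70),(132,113)): print("top",tt(*ray("top",*t(*a),.029)))
o=ctrl.get_obs(); 
for z in(0,.02,.04):
  p=proj("side",o['eef_pos']+[0,0,z]); print("tcp px",400+(p[0]-310+.4)*4.4,(p[1]-145+.4)*4.4)
p=proj("side",[*tw(.085,.091),.029]);print("relay4 exp",400+(p[0]-310+.4)*4.4,(p[1]-145+.4)*4.4)
E
```

```text
front bot [ 0.0736 -0.0138]
front bot [ 0.103  -0.0154]
front top [ 0.0715 -0.0213]
front top [ 0.1007 -0.0228]
front top [0.0759 0.087 ]
top [ 0.0996 -0.0189]
top [ 0.0702 -0.0176]
top [0.0991 0.0746]
top [0.0728 0.0734]
tcp px 519.2715172676802 154.11879463336416
tcp px 520.6215648980699 120.18462273536713
tcp px 521.9993377814809 85.5535617197252
relay4 exp 526.3792998825533 140.3955229872176
```

```bash
python3 jog.py '[[-0.005,0,0.001,0,0,0,0.12],[-0.01,0,0.001,0,0,0,0.12],[-0.015,0,0.001,0,0,0,0.12],[-0.02,0,0.001,0,0,0,0.12],[-0.025,0,0.001,0,0,0,0.12],[-0.03,0,0.001,0,0,0,0.12],[-0.035,0,0.001,0,0,0,0.12],[-0.04,0,0.001,0,0,0,0.12],[-0.045,0,0.001,0,0,0,0.12],[-0.05,0,0.001,0,0,0,0.12]]'
cat > look.py <<'E'
from h import *
import sys
k=sys.argv[1]
o=ctrl.get_obs(); print(tt(*o['eef_pos'][:2]),o['eef_pos'][2]); goal(*tw(.084,.05),.013,T[2])
for n in("top","side"): cv2.imwrite(f"pics/{n}{k}.png",ctrl.camera(n))
a=cv2.imread(f"pics/top{k}.png")[145:215,290:440]; b=cv2.imread(f"pics/side{k}.png")[165:280,310:400]
f=lambda i,s:cv2.resize(i,None,fx=s,fy=s,interpolation=cv2.INTER_CUBIC)
a=f(a,2.7);b=f(b,4.4); z=np.zeros((b.shape[0],a.shape[1]+b.shape[1],3),np.uint8); z[:a.shape[0],:a.shape[1]]=a; z[:,a.shape[1]:]=b
cv2.imwrite(f"pics/c{k}.png",z)
E
python3 look.py 3
```

```text
time_s: 4.55
eef_pos: [0.6218, 0.0487, 0.0136]
eef_rot: [-0.0, 0.747, 0.665, -0.0]
wrist_force: [-0.1, 1.5, -0.7]
opening: 0.116
grasp_force: 0.6
[0.08298712 0.05195714] 0.0135980224367311
[-0.002, 0.001, 0.0006, -0.0002, 0.0001, -0.0001]
```

View pics/c3.png

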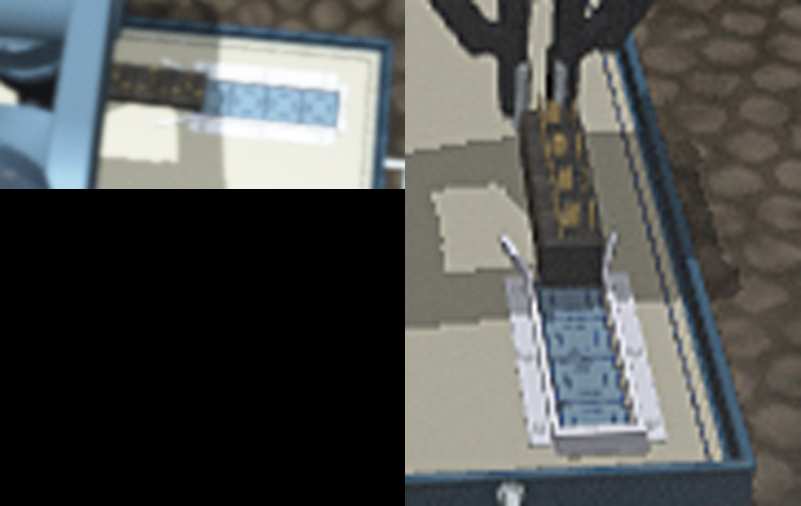

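```bash
python3 jog.py '[[-0.005,0,0,0,0,0,0.12],[-0.01,0,0,0,0,0,0.12],[-0.015,0,0,0,0,0,0.12],[-0.02,0,0,0,0,0,0.12],[-0.025,0,0,0,0,0,0.12],[-0.03,0,0,0,0,0,0.12],[-0.035,0,0,0,0,0,0.12],[-0.04,0,0,0,0,0,0.12],[-0.045,0,0,0,0,0,0.12],[-0.05,0,0,0,0,0,0.12]]'
python3 look.py 4
```

```text
time_s: 5.9
eef_pos: [0.6159, -0.0007, 0.0136]
eef_rot: [-0.0, 0.747, 0.665, -0.0]
wrist_force: [-0.1, 1.4, 0.6]
opening: 0.122
grasp_force: 0.8
[0.08290213 0.00217978] 0.013640270555341588
[0.0478, 0.0011, 0.0007, -0.0004, -0.0003, -0.0002]
```

View pics/c4.png

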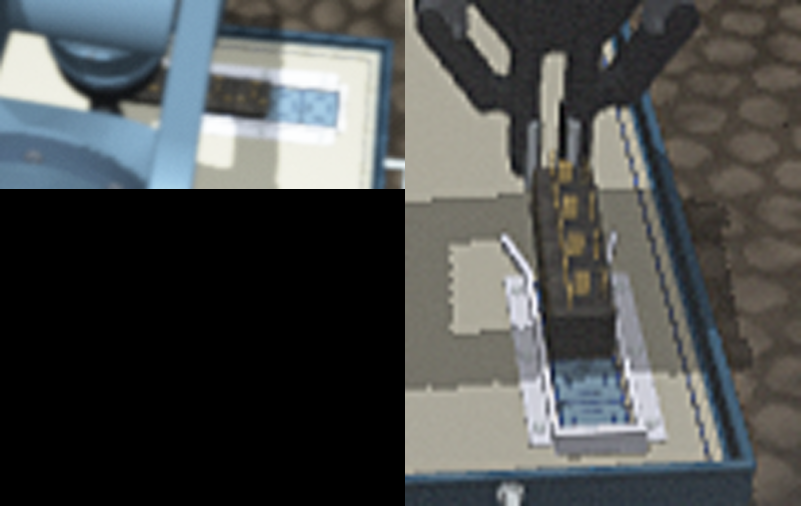

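```bash
python3 jog.py '[[-0.005,0,0,0,0,0,0.12],[-0.01,0,0,0,0,0,0.12],[-0.015,0,0,0,0,0,0.12],[-0.02,0,0,0,0,0,0.12],[-0.025,0,0,0,0,0,0.12],[-0.03,0,0,0,0,0,0.12],[-0.035,0,0,0,0,0,0.12],[-0.04,0,0,0,0,0,0.12],[-0.044,0,0,0,0,0,0.12],[-0.048,0,0,0,0,0,0.12]]'
python3 jog.py '[[-0.001,0,0,0,0,0,0.12],[-0.002,0,0,0,0,0,0.12]]'
python3 look.py 5
```

```text
time_s: 7.25
eef_pos: [0.6103, -0.0485, 0.0136]
eef_rot: [-0.0, 0.747, 0.664, -0.0]
wrist_force: [-1.7, 4.1, 1.3]
opening: 0.12
grasp_force: 1.9
time_s: 7.5
eef_pos: [0.6101, -0.0502, 0.0136]
eef_rot: [-0.0, 0.747, 0.665, -0.0]
wrist_force: [-2.7, 5.1, 1.7]
opening: 0.123
grasp_force: 2.0
[ 0.08291879 -0.04761521] 0.013631567592762645
[0.0976, 0.0011, 0.0007, -0.0003, -0.0002, -0.0002]
```

View pics/c5.png

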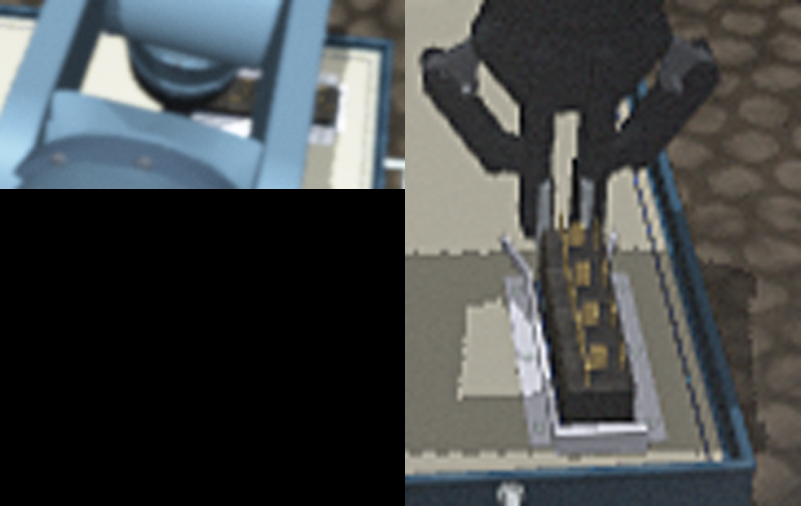

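```bash
python3 jog.py '[[-0.001,0,0,0,0,0,0.12],[-0.002,0,0,0,0,0,0.12]]'; python3 jog.py '[[-0.001,0,0,0,0,0,0.12],[-0.001,0,0,0,0,0,0.12]]'|egrep 'pos|wrist'
```

```text
time_s: 7.85
eef_pos: [0.61, -0.0522, 0.0136]
eef_rot: [-0.0, 0.747, 0.665, -0.0]
wrist_force: [-1.8, 4.4, 1.8]
opening: 0.119
grasp_force: 1.9
eef_pos: [0.6099, -0.0534, 0.0137]
wrist_force: [-1.6, 3.3, 1.1]
```

```bash
python3 jog.py '[[-0.001,0,0,0,0,0,0.12],[-0.001,0,0,0,0,0,0.12]]'|egrep 'pos|wrist'; python3 jog.py '[[-0.0007,0,0,0,0,0,0.12],[-0.0007,0,0,0,0,0,0.12]]'|egrep 'pos|wrist'
```

```text
eef_pos: [0.6098, -0.0544, 0.0137]
wrist_force: [-1.6, 2.9, 0.3]
eef_pos: [0.6097, -0.055, 0.0137]
wrist_force: [-0.8, 3.0, 0.9]
```

```bash
python3 jog.py '[[-0.0007,0,0,0,0,0,0.12],[-0.0007,0,0,0,0,0,0.12]]'|egrep 'pos|wrist'; python3 jog.py '[[-0.0007,0,0,0,0,0,0.12],[-0.0007,0,0,0,0,0,0.12]]'|egrep 'pos|wrist'
```

```text
eef_pos: [0.6097, -0.0553, 0.0137]
wrist_force: [-0.8, 5.2, 1.1]
eef_pos: [0.6097, -0.0553, 0.0137]
wrist_force: [-0.3, 7.6, 0.4]
```

```bash
python3 jog.py '[[-0.001,0,0,0,0,0,0.12],[-0.001,0,0,0,0,0,0.12]]'|egrep 'pos|wrist'
python3 jog.py '[[0.005,0,0,0,0,0,0.12],[0.02,0,0,0,0,0,0.12],[0.03,0,0,0,0,0,0.12],[0.03,0,-0.05,0,0,0,0.12],[0.03,0,-0.1,0,0,0,1],[-0.01,-0.06,-0.13,0,0,0,1],[-0.01,-0.12,-0.13,0,0,0,1]]'
python3 - <<'E'
from h import *
print(tt(.4813,.0231),tt(.4822,.0212),tt(.47,-.1281),tt(.4709,-.1289))
for n in("top","side"): cv2.imwrite(f"pics/{n}6.png",ctrl.camera(n))
f=lambda i,s:cv2.resize(i,None,fx=s,fy=s,interpolation=cv2.INTER_CUBIC)
a=f(cv2.imread("pics/side6.png")[145:290,220:400],4)
cv2.imwrite("pics/c6.png",a)
E
```

```text
eef_pos: [0.6097, -0.0554, 0.0136]
wrist_force: [0.0, 10.9, 1.2]
time_s: 10.22
eef_pos: [0.5005, -0.0549, 0.1455]
eef_rot: [0.003, 0.747, 0.664, 0.001]
wrist_force: [0.2, -0.1, 0.3]
opening: 0.759
grasp_force: 0.0
[-0.05354522  0.01012914] [-0.05242994  0.00834697] [-0.04714819 -0.14135752] [-0.0461611  -0.14204719]
```

View pics/c6.png

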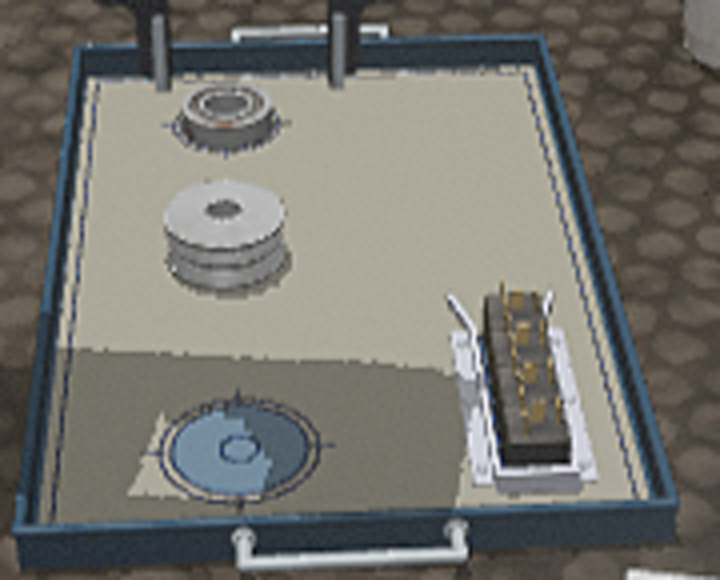

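```bash
python3 - <<'E'
from h import *
print(ray("side",220+225.5/4-.37,145+214/4-.37,.033),ray("side",220+240/4-.37,145+447/4-.37,.003))
goal(.4818,.0215,.1,T[2]); goal(.4818,.0215,.005,T[2])
E
```

```text
[0.48272433 0.01874019] [ 0.47105481 -0.12764655]
[0.0712, -0.0183, 0.0412, -0.0073, -0.001, -0.0005]
[0.0711, -0.0176, 0.1362, -0.0073, -0.001, -0.0005]
```

```bash
python3 jog.py '[[0.06,-0.014,0.03,0,0,0,1],[0.071,-0.014,0.041,0,0,0,1],[0.071,-0.014,0.041,0,0,0,1],[0.071,-0.014,0.041,0,0,0,1],[0.071,-0.014,0.041,0,0,0,1]]'
python3 - <<'E'
from h import *
goal(.4818,.021,.005,T[2])
E
```

```text
time_s: 10.95
eef_pos: [0.4946, 0.0179, 0.1026]
eef_rot: [0.001, 0.748, 0.664, 0.0]
wrist_force: [-0.0, 0.4, -0.4]
opening: 1.001
grasp_force: 0.0
[0.0016, -0.0132, 0.0976, 0.0016, 0.0004, -0.0011]
```

```bash
python3 jog.py '[[0.0015,-0.0125,0.02,0,0,0,1],[0.0015,-0.0125,0.05,0,0,0,1],[0.0015,-0.0125,0.075,0,0,0,1],[0.0015,-0.0125,0.09,0,0,0,1],[0.0015,-0.0125,0.0965,0,0,0,1],[0.0015,-0.0125,0.0965,0,0,0,1]]'
python3 - <<'E'
from h import *
goal(.4818,.021,.005,T[2])
E
```

```text
time_s: 11.7
eef_pos: [0.4817, 0.0216, 0.0055]
eef_rot: [0.0, 0.747, 0.664, 0.0]
wrist_force: [1.2, -0.1, 0.5]
opening: 1.003
grasp_force: 0.0
[-0.0006, 0.0002, 0.0005, 0.0001, 0.0, -0.0005]
```

```bash
python3 jog.py '[[0,0,0,0,0,0,0.6],[0,0,0,0,0,0,0.4],[0,0,0,0,0,0,0.4],[0,0,0,0,0,0,0.4],[0,0,0,0,0,0,0.4]]'
python3 jog.py '[[0,0,-0.005,0,0,0,0.4],[0,0,-0.015,0,0,0,0.4],[0,0,-0.025,0,0,0,0.4],[0,0,-0.025,0,0,0,0.4]]'
python3 - <<'E'
from h import *
for n in("top","side"): cv2.imwrite(f"pics/{n}7.png",ctrl.camera(n))
f=lambda i,s:cv2.resize(i,None,fx=s,fy=s,interpolation=cv2.INTER_CUBIC)
cv2.imwrite("pics/c7.png",f(cv2.imread("pics/side7.png")[145:290,220:400],4))
E
```

```text
time_s: 12.32
eef_pos: [0.4819, 0.0217, 0.0065]
eef_rot: [0.0, 0.747, 0.665, 0.0]
wrist_force: [-2.7, 0.6, 6.1]
opening: 0.703
grasp_force: 64.2
time_s: 12.82
eef_pos: [0.4823, 0.0216, 0.0315]
eef_rot: [0.001, 0.747, 0.665, 0.001]
wrist_force: [-0.0, -0.2, -4.3]
opening: 0.702
grasp_force: 65.9
```

View pics/c7.png

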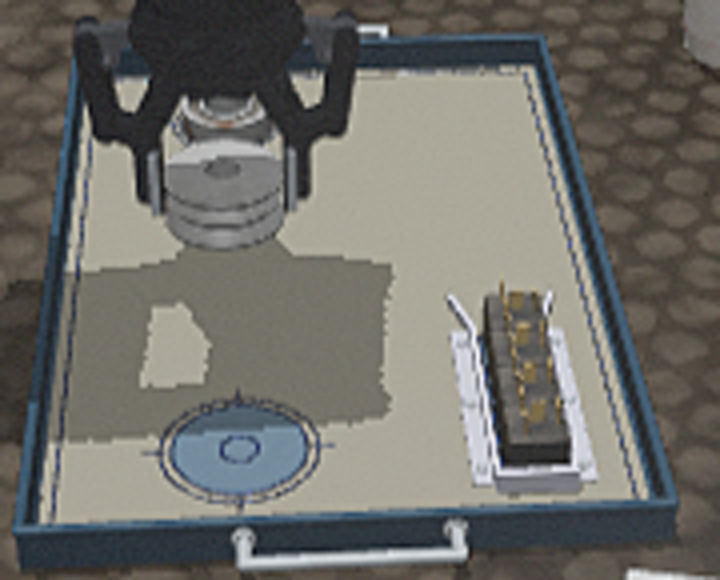

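```bash
python3 jog.py '[[-0.03,0.001,0,0,0,0,0.4],[-0.06,0.003,0,0,0,0,0.4],[-0.09,0.004,0,0,0,0,0.4],[-0.12,0.005,0,0,0,0,0.4],[-0.14,0.006,0,0,0,0,0.4],[-0.149,0.006,0.01,0,0,0,0.4],[-0.149,0.006,0.018,0,0,0,0.4],[-0.149,0.006,0.018,0,0,0,0.4]]'
python3 - <<'E'
from h import *
for n in("top","side"): cv2.imwrite(f"pics/{n}8.png",ctrl.camera(n))
f=lambda i,s:cv2.resize(i,None,fx=s,fy=s,interpolation=cv2.INTER_CUBIC)
a=f(cv2.imread("pics/side8.png")[215:290,230:330],6);cv2.imwrite("pics/c8.png",a)
o=ctrl.get_obs();print(o['eef_pos'])
E
```

```text
time_s: 13.92
eef_pos: [0.4687, -0.1255, 0.0109]
eef_rot: [-0.002, 0.747, 0.665, -0.0]
wrist_force: [0.1, 0.0, -4.5]
opening: 0.704
grasp_force: 65.9
[ 0.46960586 -0.1258945   0.01190896]
```

View pics/c8.png

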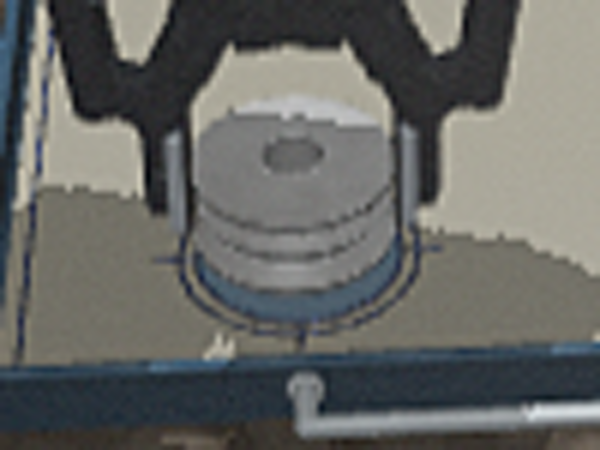

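```bash
python3 - <<'E'
from h import *
np.set_printoptions(precision=4,suppress=True)
s=lambda u,v:(230+u/6-.42,215+v/6-.42)
for v in(158,162): print("pulley top",ray("side",*s(292.5,v),.0385))
print("pulley bottom front edge",ray("side",*s(293,290),.0085),"disc front",ray("side",*s(301,322),.003))
for n in("top","side"):
    im=cv2.imread(f"pics/{n}8.png").astype(int)
    if n=="top": print(im[225:262:3,375:415:4].sum(2)//3)
E
```

```text
pulley top [ 0.4699 -0.127 ]
pulley top [ 0.4697 -0.1289]
pulley bottom front edge [ 0.4661 -0.1514] disc front [ 0.4673 -0.1596]
[[138 124 102 144 143 145 131 207 209 206]
 [ 86 116 131 144 145 143 153 203 208 208]
 [100  78 144 143 144 135 178 194 198 206]
 [107 101 143 143 145 121 176 185 191 196]
 [ 68 132 146 143 141 123 175 178 182 186]
 [ 73 143 143 144 139 137 169 173 176 179]
 [103 143 144 144 120 139 162 165 172 174]
 [133 144 145 145  98 141 155 160 165 170]
 [144 144 144 139  87 134 143 150 158 162]
 [143 144 144 115  85 119 129 141 148 156]
 [145 145 144  74  74  95 113 125 135 145]
 [144 142 140 112  53  78  87 107 122 133]
 [145 144 134  89  22 100  83  88 100 115]]
```

```bash
python3 jog.py '[[-0.002,0.001,0.001,0,0,0,0.4],[-0.002,0.001,0.003,0,0,0,0.4],[-0.002,0.001,0.005,0,0,0,0.4],[-0.002,0.001,0.0055,0,0,0,0.4],[-0.002,0.001,0.0058,0,0,0,0.4],[-0.002,0.001,0.0058,0,0,0,0.4]]'
```

```text
time_s: 14.78
eef_pos: [0.4707, -0.129, 0.0066]
eef_rot: [0.0, 0.747, 0.665, 0.0]
wrist_force: [-0.6, 0.0, -3.9]
opening: 0.703
grasp_force: 66.1
```

```bash
python3 jog.py '[[0,0,0.0006,0,0,0,0.4],[0,0,0.0012,0,0,0,0.4],[0,0,0.0012,0,0,0,0.4]]'
```

```text
time_s: 15.15
eef_pos: [0.4707, -0.129, 0.0065]
eef_rot: [-0.0, 0.747, 0.665, -0.0]
wrist_force: [-6.2, 3.3, 13.1]
opening: 0.709
grasp_force: 67.8
```

Grounded. Ease off slightly, release, rise and clear the view.

```bash
python3 jog.py '[[0,0,-0.0007,0,0,0,0.8],[0,0,-0.0007,0,0,0,1],[0,0,-0.0007,0,0,0,1],[0,0,-0.03,0,0,0,1],[0,0,-0.07,0,0,0,1],[0.06,0,-0.13,0,0,0,1],[0.12,0,-0.17,0,0,0,1],[0.18,0,-0.2,0,0,0,1],[0.24,0,-0.2,0,0,0,1],[0.3,0,-0.2,0,0,0,1]]'
cat > m.py <<'E'
from h import *
np.set_printoptions(precision=4,suppress=True)
for n in("top","side"):
    im=ctrl.camera(n); cv2.imwrite(f"pics/{n}9.png",im)
    h,s,v=cv2.split(cv2.cvtColor(im,cv2.COLOR_BGR2HSV).astype(int))
    c=proj(n,(.4705,-.1283,.003)).astype(int); m=np.zeros(v.shape,bool)
    r=27; m[c[1]-r:c[1]+r,c[0]-r:c[0]+r]=1
    b=m&(h>95)&(h<130)&(s>70)
    print(n,c,"blue px left",b.sum())
    g=m&(s<22)&(v>90)
    for st,cc,mm in blobs(g,150): 
        p=cv2.minEnclosingCircle(np.argwhere(mm)[:,::-1].astype(np.float32)); print(st,cc,p,ray(n,*cc,.033))
    x=im[c[1]-26:c[1]+26:2,c[0]-26:c[0]+26:2]
    print("\n".join("".join("#" if q.sum()<240 else "b" if int(q[0])-int(q[2])>30 else "." if int(q[2])-int(q[0])>8 else "o" for q in row) for row in x))
E
python3 m.py
```

```text
time_s: 16.4
eef_pos: [0.5034, 0.1436, 0.2052]
eef_rot: [0.001, 0.747, 0.664, 0.001]
wrist_force: [0.6, 0.6, 0.3]
opening: 1.003
grasp_force: 0.0
top [394 245] blue px left 2
[ 367  218   54   54 2867] [393.4834 244.4988] ((393.5, 244.5), 37.47675704956055) [ 0.4711 -0.123 ]
..oo..o..o................
...o.o..o.o...............
o..oo....o.o.o............
........o....oo...........
ooo....o......o....o......
o...o..o.ooooooo..........
o....ooooooooooooo...oo...
o.ooo.ooooooooooooo......o
o.oooooooooooooooooo......
..o.ooooooooooooooooo.....
o...ooooooooooooooooooo...
o.oo.oooooooooooooooooo...
oooooooooooobbbooooooo....
.ooooooooooobbboooooooo...
...oooooooooobbooooooooo..
oooooooooooooooooooooooo..
o.ooooooooooooooooooooo...
oooooooooooooooooooooooo..
oooooooooooooooooooooo...o
oooooooooooooooooooo...oo.
oooooooooooooooooooo....oo
oooooo.oo.ooooooooo..oo.oo
.oooo.oooooooooooooo.oo...
oooooooooooooo.oo.oo.o.o..
oooooo.ooooooo.oooo....o..
oooooooooooooo....oo.o.o.o
side [279 256] blue px left 191
[260 233  40  34 940] [279.6351 249.5936] ((279.4274597167969, 250.67059326171875), 19.710784912109375) [ 0.4699 -0.1447]
..........................
..........................
............ooooo.........
.........oooooooooo.......
.......oooooooooooooo.....
......oooooooooooooooo....
.....ooooooooooooooooo....
.....oooooo#oooooooooo....
.....ooooooooooooooooo....
.....ooooooooooooooooo....
......ooooooooooooooooo...
....o.oooooooooooooooo....
....oooooooooooooo#ooo.o..
.....oooooo##o##oooooooboo
..oooooooooooooooooooo.o..
.....booooooooooooooo#.o..
....o.booooooooooooo#oo...
......o#ooooooooooo#oo....
.....oo.o#ooooooo#ooo.....
.......o..ooo####o#.......
..........oooooo..........
..........................
......oooooobbbbbbbbbbbbbb
bbbb####o#####o###########
#############ooo##########
#############ooo##########
```

```bash
python3 - <<'E'
from h import *
t=cv2.imread("pics/top9.png").astype(int); t0=cv2.imread("pics/top0.png").astype(int); s=cv2.imread("pics/side9.png").astype(int)
X=lambda a:" ".join(map(str,a))
y,x=246,396
print("row r-b",X((t[y-1:y+2,370:420,2]-t[y-1:y+2,370:420,0]).mean(0).astype(int)));print("row g",X(t[y-1:y+2,370:420,1].mean(0).astype(int)))
print("col r-b",X((t[220:272,x-1:x+2,2]-t[220:272,x-1:x+2,0]).mean(1).astype(int)));print("col g",X(t[220:272,x-1:x+2,1].mean(1).astype(int)))
print("before row g",X(t0[y-1:y+2,370:420,1].mean(0).astype(int)));print("before col g",X(t0[220:272,x-1:x+2,1].mean(1).astype(int)))
print("side col g rows225-285 x=279",X(s[225:285,278:281,1].mean(1).astype(int)))
print("side col r-b",X((s[225:285,278:281,2]-s[225:285,278:281,0]).mean(1).astype(int)))
print("side row246 cols255-305 r-b",X((s[245:248,255:305,2]-s[245:248,255:305,0]).mean(0).astype(int)))
for c in((.4707,-.1285),):
  for n in("top","side"):
    for z in(.003,.033):
      q=np.array([proj(n,(c[0]+.031*np.cos(a),c[1]+.031*np.sin(a),z)) for a in np.linspace(0,6.28,90)])
      print(n,z,"cols",q[:,0].min(),q[:,0].max(),"rows",q[:,1].min(),q[:,1].max())
E
```

```text
row r-b 8 7 8 8 7 6 -2 -5 0 0 -1 -1 0 -1 0 -1 -1 -1 -1 -1 -4 -18 -39 -50 -52 -52 -53 -39 -16 -4 -1 -1 -1 -1 -1 -1 -1 -1 -1 0 -1 0 4 7 8 8 9 9 9 9
row g 244 245 244 243 241 235 222 218 226 233 243 249 251 251 252 252 252 252 252 251 243 221 203 205 212 212 198 173 166 205 234 242 243 243 242 242 241 240 238 235 223 209 224 234 239 241 241 242 242 241
col r-b 9 9 8 9 9 7 7 7 4 -3 -3 -1 -1 -2 -2 -1 -1 -2 -1 -2 -4 -12 -32 -46 -51 -51 -49 -45 -30 -10 -2 -1 -1 0 -1 -1 0 -1 -1 -3 -10 -6 2 2 6 8 8 9 8 9 8 8
col g 241 241 242 241 240 236 232 227 216 217 237 244 245 245 245 245 244 244 244 241 224 173 143 166 191 197 196 190 195 221 241 246 247 247 247 247 247 247 246 238 220 210 221 222 234 242 243 244 244 243 243 243
before row g 242 242 242 241 238 233 217 203 193 180 191 208 214 215 215 214 214 214 205 188 180 195 208 211 212 210 201 183 181 197 209 212 212 213 214 213 211 204 195 200 202 203 220 233 237 239 239 240 239 238
before col g 238 239 239 239 238 234 230 223 209 194 195 186 196 207 212 212 212 212 211 212 208 197 180 184 197 203 199 192 183 176 187 205 213 214 215 215 214 215 213
[... 308 characters left out ...]
34 133
side col r-b 16 17 18 15 17 17 16 18 15 5 -1 -1 -1 0 0 0 1 0 1 0 0 0 0 1 1 0 0 1 2 1 1 1 2 0 1 -1 0 0 0 0 0 1 -11 -22 -5 -22 6 11 8 -37 -41 -18 -8 -8 -7 -7 -9 -11 -11 -8
side row246 cols255-305 r-b 17 16 17 15 16 17 18 14 -1 1 2 2 1 0 2 1 0 1 1 0 2 1 1 0 0 0 0 0 0 0 0 0 0 0 0 0 0 0 0 -1 0 0 17 17 15 17 16 16 16 15
top 0.003 cols 379.2655285514191 409.2327099072209 rows 230.32376297224317 260.29559211287943
top 0.033 cols 380.7399664908317 411.7668019642082 rows 229.25631181094965 260.2749119446049
side 0.003 cols 262.3282624815529 296.57574783883075 rows 245.87809148012948 268.17540020424684
side 0.033 cols 261.48941749212213 296.387914057089 rows 233.14701412676504 255.10368991603272
```

```bash
python3 -c "
from bench import ctrl; print(ctrl.hand_in())"
```

```text
the job is handed in; nothing more can be done
None
```

The job is handed in, with no verdict shown: the relay row is home against the stop, the pulley measures within about 2 mm of the centre of its circle, and the bearing was left untouched; I viewed 12 pictures, 2 over the limit of 10.

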